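# Set a screw-driven length stop to its index with the backlash taken up

### The arm

A 7-joint arm with a two-finger parallel gripper is mounted at the origin on a cart in front of the work surface, level with it; the furniture and walls round the work are solid. World frame = base frame: x ahead of the robot, y to its left, z up, the work surface at z = 0. Lengths are in m, angles in rad, forces in N, time in s.
With the tool pointing down it reaches from about 0.4 to 0.875 m from the base axis. Payload 6.5 kg.
Tool frame: the origin (TCP) lies between the finger pads; the fingertips stand 22 mm ahead of it and the grasp point (between the pads) lies 3 mm ahead of it; z points along the fingers, x is the direction in which the jaws open and shut, and the axes are right-handed (so a half turn about z gives the same grasp; the last joint's range is limited). The gripper opens to 88 mm and grips with 3 to 60 N. Pads are 18 mm wide; open, the fingers measure 123 mm over their backs; the gripper's body (75 mm by 187 mm) begins 45 mm behind the grasp point.
Start: joints at [-1.345, 0.536, -0.004, 1.538, 0.003, 1.067, -0.071], TCP at [0.187, 0.623, 0.261] pointing down, gripper open.
Joint ranges: [-2.7, 2.7], [-0.37, 2.16], [-1.27, 1.26], [0.24, 2.4], [-1.31, 4.45], [0.19, 1.91], [-2.76, 2.76]. Speed limits (rad/s): [2.39, 2.39, 3.14, 3.14, 3.14, 3.14, 3.14].

### API

Orientations are given as a 3x3 rotation matrix whose columns are the frame's x, y, z axes.
In Python, from station import read_state, camera, calibration, sign_off, masks_of, spot_point gives the robot as it stands.
- The arm moves only by the tool apply_moves, never from a script. Its argument "rows" is a list of rows, each a list of 7 numbers: the shift along the tool's x, y, z in mm, then the turn, a rotation vector about the tool's x, y, z in rad, then the finger opening in mm, from 0 to 88.1. A call has 1 to 10 rows; each row shifts and turns the commanded pose from where the row before left it, along the tool's axes as they then stand; what a row does not reach is not made up. A row lasts 1/8 s, in which the tool goes at most 62.5 mm and 10.7 degrees, less where a joint would pass 70% of its speed; a pose out of reach is approached as far as the arm can. A call with a gripper value outside its range is refused whole. The fingers move at their own pace and stop on an object; the grip force is fixed at half the most. Time passes only in rows, so rows that do not move let the fingers close. It gives the time, the measured TCP pose, the force and the opening at its end, in the units of the state.
- read_state(): the state, without advancing time (a new reading comes with each control period).
- camera(name): name is "scene" or "side" or "wrist"; returns the picture (400x640x3 uint8, red, green, blue); there is no depth.
- calibration(name): a dict with "fovy" (degrees; the focal length in pixels is half the picture's height over the tangent of half this angle, whatever the lens; pixels are square), "cx", "cy" (the principal point, pixels), "R" (3x3) and "t" (3): a world point X has camera coordinates R X + t. Camera axes: x right, y down, z forward; pixel columns grow to the right and rows downward; lengths in m; the calibration is good to about 2 mm. A picture is of the moment at which its call begins: read the wrist's pose just before it. calibration takes no time and is no camera call; for the wrist camera it gives the pose at the moment of the call.
- sign_off(): hands the job in, once; it reports no verdict.
Trained networks look in the newest picture that a camera, given by its name, has taken for a name from the list of things; names that differ only in an ending like _2 or _b are one class to them, and where a whole thing is asked for, a point or a joint stands for the part that bears it (a point fixed in the world has none). Each returns a list of dicts, best first, with "confidence" (0 to 1); they miss things now and then, are a little off and sometimes report something else, mostly with a low value. They report only what shows in the picture. A call takes as long as a camera call.
- masks_of(camera, target): "pixels" (400x640 bool, what is visible of it).
- spot_point(camera, target): "location" ([x, y, z] in m, in world coordinates, good to about 4 mm: a listed point, or the origin of a listed thing).
The state is a dict: "clock": time; "qpos": joint angles; "dq": joint speeds; "joint_torque": joint torques, N m; "eef_pos": TCP position; "ee_rot": TCP orientation; "contact_force": force on the tool from outside, world axes, zero at the start; "ft_torque": the same for the moment, N m; "opening": opening from 0.0 (shut) to 1.0 (fully open).
Only numpy, scipy, OpenCV 4.12 (cv2) and the standard library are available. Lean on these libraries where they do the work, as an engineer would, in place of code of your own. Each camera call takes 0.05 s, during which the arm holds its last target.

### The job

The length stop has been wound past its setting and its drive has slack: by its crank, wind the handwheel back counterclockwise, past the red pointer, until the slide comes up gently against its end stop. Then turn it clockwise only, until the dial's red zero line stands at the red pointer, and let go with the slack still taken up that way and the dial on its mark. Turn with feel, never straining the slide against the end stop, and leave the pointer and the other things on the bench where they are.

Things in the scene. Friction and masses are not known exactly. Their poses are not given: they have to be found in the camera images.
- stop_unit: Fixed grey screw-driven length stop. Origin: on the handwheel's vertical axis at bench height; z up; the slide lies on its -y side. Base x -70..70, y -200..70 mm, 12 mm thick. Winding back, the slide meets its end stop 35 to 75 degrees of turn past the pointer, found by feel: the crank force rises from 5 or 6 N to 8 N, then by about 1 N per mm of crank travel as a spring in the drive gives. Over 14 N strains it.
- handwheel: Green handwheel, diameter 94, rim top 98.5 mm above the bench, on an aluminium dial (diameter 118, a tick per 10 degrees). Origin on its vertical axis, 77 mm above the bench; z up; x points from the axis to the crank handle. Clockwise from above drives the slide forward. Inside the slack it needs about 1 N at the crank and stays where left; driving the slide takes 5 to 6 N.
- crank_grip (a point): Middle of the upright black crank handle on the wheel: 18 mm thick, 40 mm from the wheel axis, can be gripped from 105 to 139 mm above the bench (this point: 124 mm). It is fixed to the wheel and has to turn between the fingers if they keep their yaw. Axes as handwheel.
- dial_zero (a point): Outer end of the dial's red zero line, 57 mm from the wheel axis, exactly opposite the crank handle, 86.5 mm above the bench. Axes as handwheel: x points to the wheel axis. At the start the line stands clockwise of the pointer by 5 to 90 degrees.
- index_mark (a point): White tip of the red pointer on the clamped index ring round the dial, 63 mm from the wheel axis, 88.5 mm above the bench, on the -x side of stop_unit, up to 18 degrees either way. Its x axis points to the wheel axis: the dial is on its mark when this and the x axis of dial_zero point the same way.
- index_gauge (a point): Reckoning point that turns with the index ring, 3 mm from the wheel axis on the side away from the pointer, 70 mm above the bench. It shifts as the slide's right place does when the pointer is set elsewhere.
- stop_plate (a point): Middle of the upper edge of the brass stop plate on the slide's outer end, 60 mm above the bench, axes as stop_unit. Once the slack is out the slide goes 3 mm per radian of the wheel, along -y for clockwise. The slack is 20 to 40 degrees of turn; it is always out before the end stop is met. The slide is at its setting when index_gauge is 143.2 mm along +y of this point.
- glue_bottle: Glue bottle with an orange-brown tip, standing, diameter 67, 190 mm tall. Leave it alone.
- block_plane: Small block plane, 42 x 155 x 60 mm. Leave it alone.

How it is judged:
By the outcome, as a careful person would: the job done as asked, in the order asked, and still so for the second after the job is handed in, with the robot touching nothing.
It also fails if it takes over 67 s, if anything falls off the work surface, if the arm or the gripper's body presses on something with over 40 N, if the wrist force passes 120 N, or if a joint passes its speed limit or range.

## Working session

There is one attempt and no reset: what is moved stays moved. The work goes in short steps, Python scripts to look and compute and a tool call to move; the robot and the scene stay as the last step left them, time stands still between calls to the robot, and variables do not carry over. Pictures are saved under pics/ and viewed, and the job is handed in when it is done.

Besides the shell and the picture viewer there is one more tool, called after ">>>" by a JSON object that holds its "op" and its "data". apply_moves: Moves the arm, as the interface text tells. Its arguments: {"type":"object","properties":{"rows":{"type":"array","items":{"type":"array","items":{"type":"number"}}}},"required":["rows"]}

```bash
mkdir -p pics; ls
python3 - <<'E'
from station import *
import cv2,numpy as np
s=read_state();print({k:np.round(v,3).tolist() for k,v in s.items()})
for c in ["scene","side"]:
    im=camera(c);cv2.imwrite(f"pics/{c}0.png",im[:,:,::-1])
    k=calibration(c);print(c,k)
    for t in ["stop_unit","handwheel","crank_grip","dial_zero","index_mark","index_gauge","stop_plate","glue_bottle","block_plane"]:
        r=spot_point(c,t);print(t,[(np.round(d["location"],4).tolist(),round(d["confidence"],2)) for d in r[:2]])
print(read_state()["clock"])
E
```

```text
pics
{'clock': 0.0, 'qpos': [-1.345, 0.537, -0.004, 1.539, 0.003, 1.067, -0.071], 'dq': [-0.002, -0.003, -0.001, 0.001, -0.0, -0.002, 0.0], 'joint_torque': [-0.0, -57.098, 0.991, -25.16, -0.056, 0.018, 0.0], 'eef_pos': [0.187, 0.622, 0.26], 'ee_rot': [[0.288, 0.958, -0.0], [0.958, -0.288, -0.002], [-0.002, 0.0, -1.0]], 'contact_force': [-0.044, -0.141, 0.348], 'ft_torque': [0.016, -0.027, -0.019], 'opening': 0.998}
scene {'fovy': 57.23721390986461, 'cx': 317.4954377765902, 'cy': 195.28805978240436, 'R': array([[ 0.718433  , -0.69537794, -0.01742284],
       [-0.53305498, -0.5342911 , -0.65603766],
       [ 0.44688524,  0.48060643, -0.75452703]]), 't': array([-0.42579235,  0.39320288,  0.64514984])}
stop_unit [([0.5287, -0.0213, -0.0025], 0.88)]
handwheel [([0.5227, -0.0217, 0.08], 0.8)]
crank_grip [([0.5567, -0.0549, 0.1244], 0.58)]
dial_zero [([0.4922, 0.018, 0.0865], 0.85)]
index_mark [([0.4666, -0.0454, 0.0872], 0.62)]
index_gauge [([0.7164, 0.1203, 0.0023], 0.45)]
stop_plate [([0.5429, -0.1716, 0.0597], 0.57)]
glue_bottle [([0.734, 0.2745, -0.001], 0.57)]
block_plane [([0.72, 0.117, 0.0021], 0.78)]
side {'fovy': 46.74150567118474, 'cx': 319.32501681793553, 'cy': 198.02391017464362, 'R': array([[ 0.85641312, -0.51612196,  0.01321691],
       [-0.32840324, -0.56432329, -0.75742362],
       [ 0.39838157,  0.64432705, -0.65278999]]), 't': array([-0.51560759,  0.29964979,  0.91348859])}
stop_unit [([0.5252, -0.0254, -0.001], 0.76)]
handwheel [([0.5261, -0.0268, 0.0757], 0.59)]
crank_grip [([0.5558, -0.0543, 0.1225], 0.7)]
dial_zero [([0.4871, 0.0175, 0.0889], 0.79)]
index_mark [([0.4699, -0.0466, 0.0901], 0.61), ([0.5267, -0.0264, -0.0013], 0.23)]
index_gauge []
stop_plate [([0.5397, -0.1712, 0.0628], 0.72)]
glue_bottle [([0.7343, 0.2772, -0.0004], 0.77)]
block_plane [([0.7165, 0.1133, 0.0026], 0.86)]
1.0
```

Run:
```python
import cv2
for c in ["scene","side"]:
    im=cv2.imread(f"pics/{c}0.png"); print(im.shape)
```

```text
(400, 640, 3)
(400, 640, 3)
```

View pics/scene0.png

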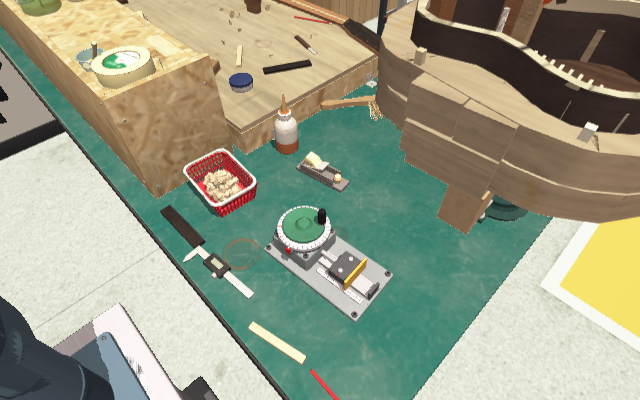

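View pics/side0.png

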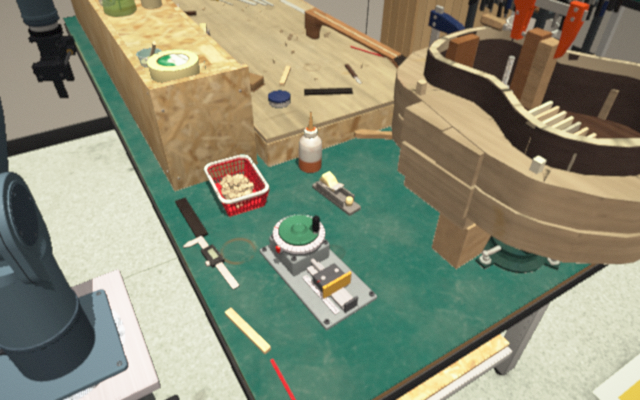

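```bash
cat > h.py <<'E'
from station import *
import numpy as np,cv2
def ray(c,u,v,K=None):
    k=K or calibration(c);f=200/np.tan(np.radians(k["fovy"])/2)
    d=np.array([(u-k["cx"])/f,(v-k["cy"])/f,1]);R=k["R"];return -R.T@k["t"],R.T@d
def onz(c,u,v,z,K=None):
    o,d=ray(c,u,v,K);return o+d*(z-o[2])/d[2]
def proj(c,X,K=None):
    k=K or calibration(c);f=200/np.tan(np.radians(k["fovy"])/2)
    p=k["R"]@np.asarray(X)+k["t"];return np.array([f*p[0]/p[2]+k["cx"],f*p[1]/p[2]+k["cy"]])
E
python3 - <<'E'
from h import *
for n,u,v in [("box corner",160,195),("boxright",237,150),("basket near",225,212),("basket left",190,170),("mold",462,232),("mold left",405,150)]:
    print(n,onz("scene",u,v,0).round(3))
for z in [.1,.15,.2]: print("boxtop",z,onz("scene",105,100,z).round(3),onz("scene",213,58,z).round(3))
k=calibration("wrist");print(k["fovy"],k["cx"],k["cy"],k["R"],-k["R"].T@k["t"])
im=cv2.imread("pics/scene0.png");cv2.imwrite("pics/crop_s.png",cv2.resize(im[190:330,230:410],None,fx=4.4,fy=4.2,interpolation=cv2.INTER_CUBIC))
E
```

```text
box corner [0.364 0.374 0.   ]
boxright [0.618 0.374 0.   ]
basket near [0.455 0.201 0.   ]
basket left [0.472 0.4   0.   ]
mold [ 0.83 -0.26 -0.  ]
mold left [0.972 0.018 0.   ]
boxtop 0.1 [0.415 0.74  0.1  ] [0.786 0.716 0.1  ]
boxtop 0.15 [0.4   0.651 0.15 ] [0.742 0.629 0.15 ]
boxtop 0.2 [0.385 0.561 0.2  ] [0.698 0.541 0.2  ]
58.75068530469685 312.7437778777512 202.9449930097727 [[ 2.87621486e-01  9.57744140e-01 -2.06842642e-04]
 [ 9.21704335e-01 -2.76739620e-01  2.71801953e-01]
 [ 2.60259487e-01 -7.83667294e-02 -9.62353186e-01]] [0.12045618 0.64374853 0.38563789]
```

View pics/crop_s.png

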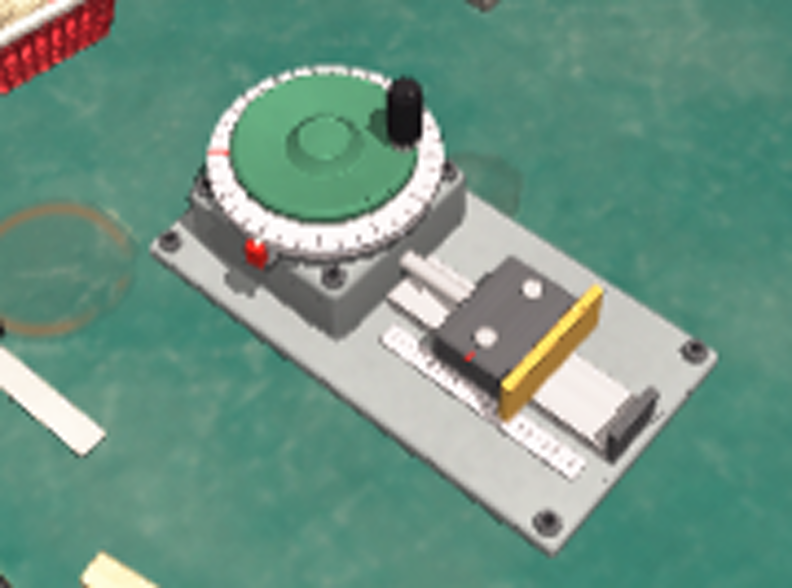

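```bash
cat >> h.py <<'E'
from scipy.spatial.transform import Rotation as Ro
def rows(p0,R0,targets,grip):
    """targets: list of (pos, yaw of tool x) tool down; returns rows"""
    out=[];p=np.array(p0);R=np.array(R0)
    for q,yaw in targets:
        c,s=np.cos(yaw),np.sin(yaw)
        Rt=np.array([[c,s,0],[s,-c,0],[0,0,-1.]])
        d=R.T@(np.array(q)-p)*1000;w=Ro.from_matrix(R.T@Rt).as_rotvec()
        d=d.round(1);w=w.round(3);out.append([*map(float,d),*map(float,w),grip])
        p=p+R@d/1000;R=R@Ro.from_rotvec(w).as_matrix()
    return out
E
python3 - <<'E'
from h import *
s=read_state();p=s["eef_pos"];R=s["ee_rot"]
a0=np.arctan2(p[1],p[0]);r0=np.hypot(p[0],p[1]);t=np.array([.556,-.0545]);a1=np.arctan2(t[1],t[0]);r1=np.hypot(*t)
T=[(np.array([p[0],p[1],p[2]+.05*i]),a0) for i in range(1,5)]
n=14
for i in range(1,n+1):
    f=i/n;a=a0+(a1-a0)*f;r=r0+(r1-r0)*f;T.append((np.array([r*np.cos(a),r*np.sin(a),.46]),a))
for i in range(1,5):
    T.append((np.array([t[0],t[1],.46-.05*i]),a1+(np.radians(-45.5)-a1)*i/4))
for r in rows(p,R,T,88): print(r,end=",")
E
```

```text
[-0.0, 0.0, -50.0, 0.0, 0.0, 0.0, 88],[-0.0, 0.0, -50.0, 0.0, 0.0, 0.0, 88],[-0.0, 0.0, -50.0, 0.0, 0.0, 0.0, 88],[-0.0, 0.0, -50.0, 0.0, 0.0, 0.0, 88],[-9.6, 63.2, 0.7, 0.0, 0.0, 0.098, 88],[-9.7, 62.5, 0.0, 0.0, 0.0, 0.099, 88],[-9.5, 61.9, 0.0, 0.0, 0.0, 0.098, 88],[-9.5, 61.3, 0.0, 0.0, 0.0, 0.098, 88],[-9.6, 60.6, 0.0, 0.0, 0.0, 0.099, 88],[-9.4, 59.9, 0.0, 0.0, -0.0, 0.098, 88],[-9.5, 59.4, 0.0, 0.0, -0.0, 0.098, 88],[-9.4, 58.7, 0.0, 0.0, -0.0, 0.099, 88],[-9.4, 58.0, 0.0, 0.0, -0.0, 0.098, 88],[-9.3, 57.4, 0.0, 0.0, -0.0, 0.098, 88],[-9.4, 56.8, 0.0, 0.0, -0.0, 0.099, 88],[-9.2, 56.1, 0.0, 0.0, -0.0, 0.098, 88],[-9.3, 55.5, 0.0, 0.0, -0.0, 0.098, 88],[-9.2, 54.9, 0.0, 0.0, -0.0, 0.099, 88],[-0.0, -0.0, 50.0, 0.0, -0.0, 0.174, 88],[-0.0, -0.0, 50.0, 0.0, -0.0, 0.174, 88],[-0.1, -0.0, 50.0, 0.0, -0.0, 0.174, 88],[0.0, -0.0, 50.0, 0.0, -0.0, 0.174, 88],
```

>>> {"op": "apply_moves", "data": {"rows": [[0,0,-50,0,0,0,88],[0,0,-50,0,0,0,88],[0,0,-50,0,0,0,88],[0,0,-50,0,0,0,88],[-9.5,60,0,0,0,0.095,88],[-9.5,60,0,0,0,0.095,88],[-9.5,60,0,0,0,0.095,88],[-9.5,60,0,0,0,0.095,88],[-9.5,60,0,0,0,0.095,88],[-9.5,60,0,0,0,0.095,88]]}}

```text
clock: 2.25
eef_pos: [0.4665, 0.393, 0.4607]
ee_rot: [[0.761, 0.649, 0.0], [0.649, -0.761, 0.0], [0.0, 0.0, -1.0]]
contact_force: [0.9, 0.9, -0.5]
opening: 0.999
```

>>> {"op": "apply_moves", "data": {"rows": [[-9.5,58,0,0,0,0.1,88],[-9.5,58,0,0,0,0.1,88],[-9.5,58,0,0,0,0.1,88],[-9.5,58,0,0,0,0.1,88],[-9.5,58,0,0,0,0.1,88],[-9.5,58,0,0,0,0.1,88],[-9.5,56,0,0,0,0.1,88],[0,0,40,0,0,0.174,88],[0,0,40,0,0,0.174,88],[0,0,0,0,0,0,88]]}}

```text
clock: 3.5
eef_pos: [0.5619, 0.0058, 0.3785]
ee_rot: [[0.944, -0.331, -0.005], [-0.331, -0.944, -0.001], [-0.005, 0.002, -1.0]]
contact_force: [0.4, 0.3, 0.4]
opening: 0.998
```

Run:
```python
from h import *
t=np.array([.556,-.0545])
s=read_state();p=s["eef_pos"];R=s["ee_rot"];print(p,R,s["clock"],s["qpos"])
k=calibration("wrist");im=camera("wrist");cv2.imwrite("pics/w1.png",im[:,:,::-1])
for t in ["stop_unit","handwheel","crank_grip","dial_zero","index_mark","stop_plate"]:
    r=spot_point("wrist",t);print(t,[(np.round(d["location"],4).tolist(),round(d["confidence"],2)) for d in r[:2]])
```

```text
[0.56188869 0.00583975 0.37850138] [[ 9.43652482e-01 -3.30893861e-01 -5.40801290e-03]
 [-3.30902372e-01 -9.43664706e-01 -7.37074144e-04]
 [-4.85945759e-03  2.48506614e-03 -9.99985105e-01]] 3.5 [-0.53381592  0.30812009  0.56970669  1.65167922 -0.17307198  1.23821817
 -0.2651444 ]
stop_unit [([0.5248, -0.0231, 0.002], 0.93)]
handwheel [([0.5294, -0.0309, 0.0762], 0.76)]
crank_grip [([0.5536, -0.0563, 0.1232], 0.91)]
dial_zero [([0.4873, 0.0168, 0.0864], 0.65)]
index_mark [([0.4679, -0.0438, 0.0911], 0.63), ([0.553, -0.053, 0.1222], 0.44)]
stop_plate [([0.5417, -0.1723, 0.0575], 0.63)]
```

View pics/w1.png

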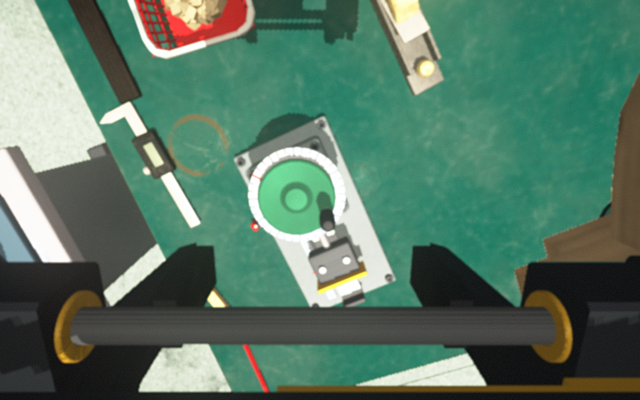

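Run:
```python
from h import *
s=read_state();p=s["eef_pos"];R=s["ee_rot"]
a0=np.arctan2(R[1,0],R[0,0]);a1=np.radians(-47.5);q=np.array([.5553,-.0552,.22])
T=[(p+(q-p)*f,a0+(a1-a0)*f) for f in np.linspace(0,1,6)[1:]]
T+=[(np.array([q[0],q[1],.22-.0303*i]),a1) for i in (1,2,3)]
for r in rows(p,R,T,88): print(r,end=",")
```

```text
[2.3, 12.1, 32.4, -0.001, -0.002, 0.098, 88],[3.5, 11.7, 32.4, -0.0, 0.0, 0.099, 88],[4.7, 11.4, 32.4, -0.0, 0.0, 0.098, 88],[5.8, 10.8, 32.4, -0.0, 0.0, 0.098, 88],[6.8, 10.3, 32.4, -0.0, 0.0, 0.098, 88],[0.0, -0.0, 30.3, -0.0, 0.0, 0.0, 88],[0.0, -0.0, 30.3, -0.0, 0.0, 0.0, 88],[0.0, -0.0, 30.3, -0.0, 0.0, 0.0, 88],
```

>>> {"op": "apply_moves", "data": {"rows": [[2.3,12.1,32,0,0,0.098,88],[3.5,11.7,32,0,0,0.099,88],[4.7,11.4,32,0,0,0.098,88],[5.8,10.8,32,0,0,0.098,88],[6.8,10.3,32,0,0,0.098,88],[0,0,0,0,0,0,88],[0,0,0,0,0,0,88]]}}

```text
clock: 4.72
eef_pos: [0.5556, -0.0548, 0.2221]
ee_rot: [[0.677, -0.736, 0.002], [-0.736, -0.677, 0.0], [0.001, -0.002, -1.0]]
contact_force: [0.3, 0.1, -0.2]
opening: 1.003
```

Run:
```python
from h import *
s=read_state();p=s["eef_pos"];R=s["ee_rot"];print(p,R,s["qpos"],s["contact_force"])
k=calibration("wrist");im=camera("wrist");cv2.imwrite("pics/w2.png",im[:,:,::-1])
for t in ["handwheel","crank_grip","dial_zero","index_mark"]:
    r=spot_point("wrist",t);print(t,[(np.round(d["location"],4).tolist(),round(d["confidence"],2)) for d in r[:2]])
print(proj("wrist",[.5553,-.0552,.139],k),proj("wrist",[.527,-.0252,.0865],k))
```

```text
[ 0.5555556  -0.05483696  0.22210953] [[ 6.76844759e-01 -7.36123383e-01  1.88076851e-03]
 [-7.36125023e-01 -6.76845527e-01  2.89872115e-04]
 [ 1.05960811e-03 -1.58067919e-03 -9.99998189e-01]] [-0.44894287  0.48631194  0.62030862  1.84992599 -0.35077199  0.91412004
 -0.49371984] [ 0.25245959  0.053214   -0.18672287]
handwheel [([0.5299, -0.0273, 0.075], 0.7)]
crank_grip [([0.5551, -0.0581, 0.1248], 0.9)]
dial_zero [([0.4862, 0.018, 0.0833], 0.95)]
index_mark [([0.4674, -0.0441, 0.0873], 0.69)]
[313.64122604 222.7306231 ] [259.20552122 201.01747061]
```

View pics/w2.png

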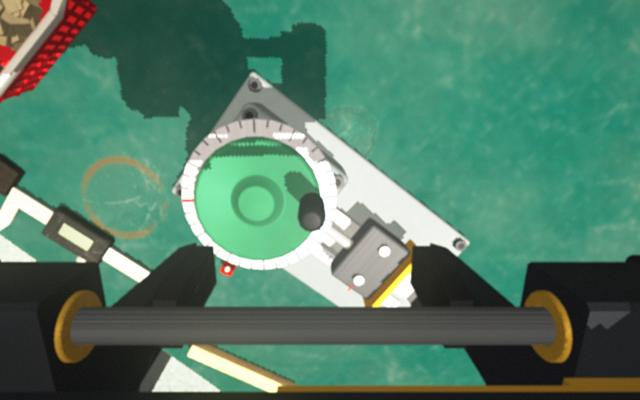

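>>> {"op": "apply_moves", "data": {"rows": [[0,0,32,0,0,0,88],[0,0,32,0,0,0,88],[0,0,20,0,0,0,60],[0,0,10,0,0,0,40],[0,0,0,0,0,0,26],[0,0,0,0,0,0,26],[0,0,0,0,0,0,26]]}}

```text
clock: 5.85
eef_pos: [0.5551, -0.0553, 0.1275]
ee_rot: [[0.675, -0.738, 0.002], [-0.738, -0.675, 0.0], [0.001, -0.001, -1.0]]
contact_force: [0.7, 0.1, -0.0]
opening: 0.454
```

Run:
```python
from h import *
s=read_state();p=s["eef_pos"];R=s["ee_rot"];print(p,s["contact_force"],s["opening"])
k=calibration("wrist");im=camera("wrist");cv2.imwrite("pics/w3.png",im[:,:,::-1])
```

```text
[ 0.55511504 -0.05530915  0.12752642] [ 0.71219512  0.12013477 -0.00692342] 0.453516809333661
```

View pics/w3.png

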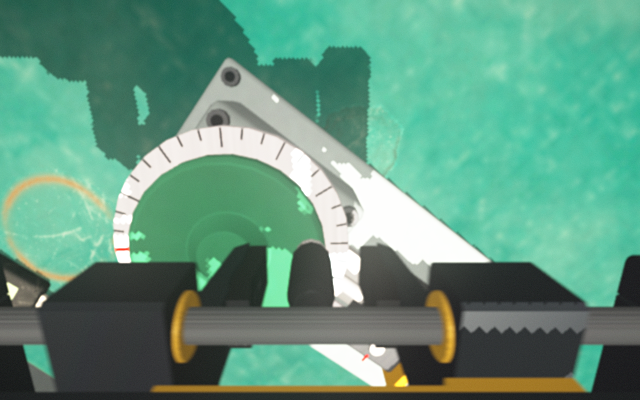

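>>> {"op": "apply_moves", "data": {"rows": [[0,0,0,0,0,0,14],[0,0,0,0,0,0,10],[0,0,0,0,0,0,10],[0,0,0,0,0,0,10]]}}

```text
clock: 6.4
eef_pos: [0.5546, -0.0552, 0.1268]
ee_rot: [[0.675, -0.738, 0.0], [-0.738, -0.675, 0.0], [-0.0, -0.0, -1.0]]
contact_force: [-0.2, 0.8, 0.9]
opening: 0.188
```

Run:
```python
from h import *
s=read_state();p=s["eef_pos"];R=s["ee_rot"];print(p,R,s["contact_force"],s["opening"]*88)
```

```text
[ 0.55456441 -0.05518596  0.12678562] [[ 6.74945746e-01 -7.37867358e-01  3.37043666e-05]
 [-7.37867356e-01 -6.74945738e-01  1.27947890e-04]
 [-7.16599531e-05 -1.11227236e-04 -9.99999991e-01]] [-0.19402119  0.76330815  0.89632299] 16.51300288278675
```

>>> {"op": "apply_moves", "data": {"rows": [[-0.15,-3.49,0,0,0,-0.0873,10],[-0.15,-3.49,0,0,0,-0.0873,10],[-0.15,-3.49,0,0,0,-0.0873,10],[-0.15,-3.49,0,0,0,-0.0873,10],[0,0,0,0,0,0,10]]}}

```text
clock: 7.02
eef_pos: [0.5632, -0.0446, 0.1268]
ee_rot: [[0.886, -0.463, 0.001], [-0.463, -0.886, -0.0], [0.001, -0.0, -1.0]]
contact_force: [0.1, -0.4, 0.6]
opening: 0.194
```

```bash
cat > st.py <<'E'
from h import *
import json,os
s=read_state();p=s["eef_pos"];R=s["ee_rot"];F=s["contact_force"]
yaw=np.degrees(np.arctan2(R[1,0],R[0,0]))
L=json.load(open("trk.json")) if os.path.exists("trk.json") else [[.55456,-.05519]]
L.append([p[0],p[1]]);json.dump(L,open("trk.json","w"))
print("t",round(s["clock"],2),"yaw",yaw.round(2),"F tool x,y,z",(R.T@F).round(2),"open",round(s["opening"]*88,1),"z",p[2].round(4),"ang(c.527,-.0252)",np.degrees(np.arctan2(p[1]+.0252,p[0]-.527)).round(2),"r",np.hypot(p[1]+.0252,p[0]-.527).round(4), "j7",s["qpos"].round(2))
if len(L)>=3:
    from scipy.optimize import least_squares
    A=np.array(L);f=least_squares(lambda c:np.hypot(*(A-c).T)-.04,[.527,-.0252]);c=f.x
    print("centre",c.round(4),"res",(f.fun*1000).round(2),"ang",np.degrees(np.arctan2(*(A[-1]-c)[::-1])).round(2))
E
python3 st.py
```

```text
t 7.03 yaw -27.61 F tool x,y,z [ 0.29  0.35 -0.63] open 17.0 z 0.1268 ang(c.527,-.0252) -28.14 r 0.0411 j7 [-0.33  0.61  0.44  1.88 -0.38  0.73 -0.15]
```

>>> {"op": "apply_moves", "data": {"rows": [[-0.15,-3.49,0,0,0,-0.0873,10],[-0.15,-3.49,0,0,0,-0.0873,10],[-0.15,-3.49,0,0,0,-0.0873,10],[-0.15,-3.49,0,0,0,-0.0873,10],[0,0,0,0,0,0,10]]}}

```text
clock: 7.65
eef_pos: [0.5678, -0.0314, 0.1269]
ee_rot: [[0.991, -0.134, 0.001], [-0.134, -0.991, -0.0], [0.001, 0.0, -1.0]]
contact_force: [1.4, -1.1, -0.1]
opening: 0.19
```

```bash
python3 st.py
```

```text
t 7.65 yaw -7.68 F tool x,y,z [1.55 0.88 0.06] open 16.7 z 0.1269 ang(c.527,-.0252) -8.58 r 0.0412 j7 [-0.29  0.6   0.35  1.87 -0.3   0.72  0.1 ]
centre [ 0.5283 -0.025 ] res [-0.01  0.02 -0.01] ang -9.09
```

>>> {"op": "apply_moves", "data": {"rows": [[-0.15,-3.49,0,0,0,-0.0873,10],[-0.15,-3.49,0,0,0,-0.0873,10],[-0.15,-3.49,0,0,0,-0.0873,10],[-0.15,-3.49,0,0,0,-0.0873,10],[0,0,0,0,0,0,10]]}}

```text
clock: 8.28
eef_pos: [0.5676, -0.0173, 0.1271]
ee_rot: [[0.977, 0.213, 0.002], [0.213, -0.977, -0.0], [0.002, 0.001, -1.0]]
contact_force: [2.9, 0.1, 0.7]
opening: 0.199
```

```bash
python3 st.py
```

```text
t 8.28 yaw 12.29 F tool x,y,z [ 2.9   0.51 -0.65] open 17.5 z 0.1271 ang(c.527,-.0252) 11.04 r 0.0413 j7 [-0.24  0.59  0.26  1.87 -0.22  0.71  0.36]
centre [ 0.5283 -0.025 ] res [-0.01  0.02 -0.01  0.  ] ang 11.14
```

>>> {"op": "apply_moves", "data": {"rows": [[-0.15,-3.49,0,0,0,-0.0873,10],[-0.15,-3.49,0,0,0,-0.0873,10]]}}

```text
clock: 8.52
eef_pos: [0.5657, -0.0108, 0.1271]
ee_rot: [[0.925, 0.381, 0.003], [0.381, -0.925, -0.0], [0.002, 0.001, -1.0]]
contact_force: [4.4, -1.2, -0.3]
opening: 0.193
```

```bash
python3 st.py
```

```text
t 8.53 yaw 22.38 F tool x,y,z [3.65 2.81 0.36] open 17.0 z 0.1271 ang(c.527,-.0252) 20.44 r 0.0413 j7 [-0.22  0.58  0.21  1.87 -0.18  0.7   0.49]
centre [ 0.5283 -0.025 ] res [ 0.01  0.01 -0.03 -0.02  0.03] ang 20.82
```

```bash
python3 - <<'E'
from h import *
s0=cv2.imread("pics/scene0.png")
im=camera("scene")[:,:,::-1];cv2.imwrite("pics/scene2.png",im)
r=spot_point("scene","stop_plate");print([(np.round(d["location"],4).tolist(),round(d["confidence"],2)) for d in r[:2]])
a=[cv2.resize(x[190:330,230:410],None,fx=4.4,fy=4.2/2*1.0,interpolation=cv2.INTER_CUBIC) for x in (s0,im)]
cv2.imwrite("pics/cmp.png",np.vstack(a))
k=calibration("wrist");w=camera("wrist");cv2.imwrite("pics/w4.png",w[:,:,::-1])
print(read_state()["contact_force"])
E
python3 st.py
```

```text
[([0.542, -0.1671, 0.0594], 0.64)]
[4.05101248 0.05699735 0.69911164]
t 8.68 yaw 22.26 F tool x,y,z [ 3.77  1.48 -0.69] open 17.2 z 0.1271 ang(c.527,-.0252) 20.92 r 0.0412 j7 [-0.22  0.58  0.21  1.87 -0.18  0.7   0.48]
centre [ 0.5283 -0.025 ] res [-0.    0.01 -0.02 -0.01  0.05 -0.04] ang 21.34
```

View pics/cmp.png

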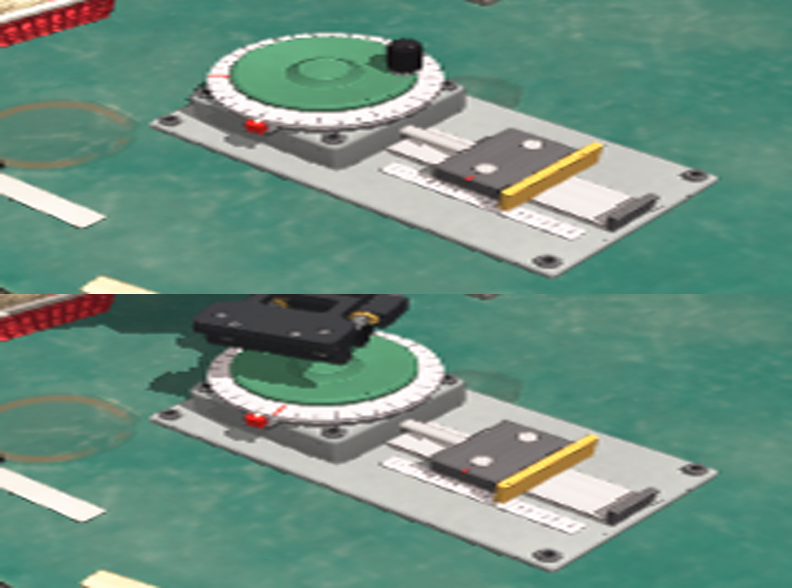

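View pics/w4.png

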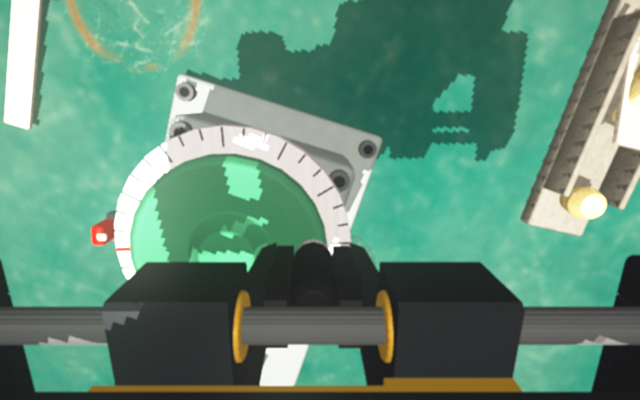

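```bash
cat >> st.py <<'E'
M=s["ft_torque"];print("Mz tool",(R.T@M).round(3),"EQ crank force (tool y) ",((R.T@F)[1]+(R.T@M)[2]/.04).round(2))
E
python3 st.py
python3 - <<'E'
from h import *
C=np.array([.5283,-.025])
for n,u,v,z in [("ptr",100,237,.0885),("zero",116,249,.0865),("zero in",130,249,.0865)]:
    q=onz("wrist",u,v,z)[:2]-C;print(n,np.hypot(*q).round(4),np.degrees(np.arctan2(q[1],q[0])).round(2)%360-180)
im=cv2.imread("pics/w4.png");cv2.imwrite("pics/w4c.png",cv2.resize(im[180:290,70:180],None,fx=5,fy=5,interpolation=cv2.INTER_CUBIC))
E
```

```text
t 8.68 yaw 22.26 F tool x,y,z [ 3.77  1.48 -0.69] open 17.2 z 0.1271 ang(c.527,-.0252) 20.92 r 0.0412 j7 [-0.22  0.58  0.21  1.87 -0.18  0.7   0.48]
centre [ 0.5283 -0.025 ] res [-0.01  0.01 -0.01  0.    0.06 -0.03 -0.03] ang 21.35
Mz tool [-0.412  0.941 -0.016] EQ crank force (tool y)  1.08
ptr 0.064 16.389999999999986
zero 0.058 22.930000000000007
zero in 0.0509 23.03
```

View pics/w4c.png

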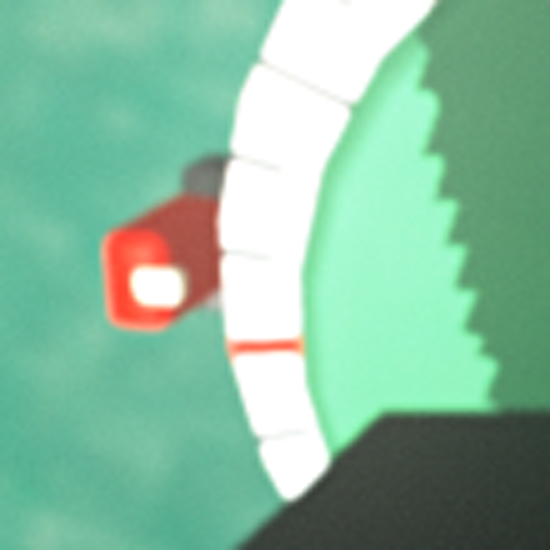

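>>> {"op": "apply_moves", "data": {"rows": [[0,-3.49,0,0,0,-0.0873,10],[0,-3.49,0,0,0,-0.0873,10],[0,-3.49,0,0,0,-0.0873,10],[-0.1,-3.49,0,0,0,-0.0873,10]]}}

```text
clock: 9.18
eef_pos: [0.5585, 0.0015, 0.1271]
ee_rot: [[0.738, 0.674, 0.002], [0.674, -0.738, -0.0], [0.002, 0.001, -1.0]]
contact_force: [4.6, -0.4, 0.3]
opening: 0.195
```

```bash
python3 st.py
```

```text
t 9.18 yaw 42.41 F tool x,y,z [ 3.11  3.41 -0.25] open 17.1 z 0.1271 ang(c.527,-.0252) 40.22 r 0.0413 j7 [-0.18  0.57  0.12  1.89 -0.1   0.69  0.75]
centre [ 0.5283 -0.025 ] res [ 0.03  0.03 -0.02 -0.02  0.03 -0.07 -0.07  0.12] ang 41.18
Mz tool [-0.809  0.713  0.033] EQ crank force (tool y)  4.24
```

>>> {"op": "apply_moves", "data": {"rows": [[0,-2.1,0,0,0,-0.0524,10],[0,-2.1,0,0,0,-0.0524,10],[0,-1.05,0,0,0,-0.0262,10],[0,-1.05,0,0,0,-0.0262,10]]}}

```text
clock: 9.68
eef_pos: [0.554, 0.006, 0.127]
ee_rot: [[0.625, 0.781, 0.002], [0.781, -0.625, 0.0], [0.001, 0.001, -1.0]]
contact_force: [4.4, -0.5, -0.2]
opening: 0.193
```

```bash
python3 st.py
```

```text
t 9.68 yaw 51.35 F tool x,y,z [2.36 3.78 0.16] open 17.0 z 0.127 ang(c.527,-.0252) 49.12 r 0.0412 j7 [-0.15  0.56  0.08  1.9  -0.07  0.69  0.86]
centre [ 0.5283 -0.0249] res [ 0.07  0.05 -0.02 -0.04  0.   -0.09 -0.09  0.08  0.12] ang 50.28
Mz tool [-0.943  0.754  0.038] EQ crank force (tool y)  4.74
```

>>> {"op": "apply_moves", "data": {"rows": [[-0.02,-1.05,0,0,0,-0.0262,10],[-0.02,-1.05,0,0,0,-0.0262,10],[-0.02,-1.05,0,0,0,-0.0262,10]]}}

```text
clock: 10.05
eef_pos: [0.5514, 0.0079, 0.127]
ee_rot: [[0.561, 0.828, 0.002], [0.828, -0.561, 0.0], [0.001, 0.002, -1.0]]
contact_force: [5.2, -0.1, -0.4]
opening: 0.193
```

```bash
python3 st.py
```

```text
t 10.05 yaw 55.86 F tool x,y,z [2.86 4.4  0.46] open 17.0 z 0.127 ang(c.527,-.0252) 53.56 r 0.0412 j7 [-0.14  0.55  0.06  1.9  -0.05  0.69  0.92]
centre [ 0.5283 -0.0249] res [ 0.09  0.07 -0.01 -0.05 -0.01 -0.11 -0.11  0.06  0.09  0.11] ang 54.81
Mz tool [-0.985  0.693  0.008] EQ crank force (tool y)  4.6
```

>>> {"op": "apply_moves", "data": {"rows": [[-0.03,-1.05,0,0,0,-0.0262,10],[-0.03,-1.05,0,0,0,-0.0262,10],[-0.03,-1.05,0,0,0,-0.0262,10]]}}

```text
clock: 10.42
eef_pos: [0.549, 0.0095, 0.1271]
ee_rot: [[0.495, 0.869, 0.003], [0.869, -0.495, 0.0], [0.002, 0.002, -1.0]]
contact_force: [5.7, -0.0, -1.2]
opening: 0.193
```

```bash
python3 st.py
```

```text
t 10.43 yaw 60.36 F tool x,y,z [2.81 4.99 1.22] open 17.0 z 0.1271 ang(c.527,-.0252) 57.61 r 0.0411 j7 [-0.13  0.55  0.04  1.91 -0.03  0.68  0.98]
centre [ 0.5283 -0.0248] res [ 0.11  0.08 -0.01 -0.06 -0.02 -0.12 -0.12  0.04  0.07  0.09  0.08] ang 58.94
Mz tool [-1.266  0.736  0.093] EQ crank force (tool y)  7.32
```

>>> {"op": "apply_moves", "data": {"rows": [[-0.03,-1.05,0,0,0,-0.0262,10]]}}

```text
clock: 10.55
eef_pos: [0.5482, 0.01, 0.1271]
ee_rot: [[0.472, 0.882, 0.003], [0.882, -0.472, 0.0], [0.002, 0.002, -1.0]]
contact_force: [6.8, -1.1, -0.6]
opening: 0.194
```

```bash
python3 st.py
```

```text
t 10.55 yaw 61.85 F tool x,y,z [2.25 6.51 0.63] open 17.0 z 0.1271 ang(c.527,-.0252) 58.9 r 0.0411 j7 [-0.13  0.55  0.03  1.91 -0.03  0.68  1.  ]
centre [ 0.5283 -0.0248] res [ 0.12  0.09 -0.01 -0.06 -0.03 -0.12 -0.12  0.03  0.06  0.08  0.07  0.06] ang 60.25
Mz tool [-1.298  0.748  0.067] EQ crank force (tool y)  8.17
```

>>> {"op": "apply_moves", "data": {"rows": [[-0.03,-1.05,0,0,0,-0.0262,10]]}}

```text
clock: 10.68
eef_pos: [0.5474, 0.0104, 0.1271]
ee_rot: [[0.449, 0.894, 0.003], [0.894, -0.449, 0.0], [0.002, 0.003, -1.0]]
contact_force: [7.4, -0.6, -0.6]
opening: 0.194
```

```bash
python3 st.py
```

```text
t 10.68 yaw 63.34 F tool x,y,z [2.76 6.94 0.66] open 17.1 z 0.1271 ang(c.527,-.0252) 60.19 r 0.041 j7 [-0.12  0.55  0.03  1.91 -0.02  0.68  1.02]
centre [ 0.5283 -0.0248] res [ 0.12  0.09 -0.01 -0.06 -0.03 -0.13 -0.13  0.03  0.06  0.08  0.07  0.06
  0.01] ang 61.58
Mz tool [-1.363  0.684  0.17 ] EQ crank force (tool y)  11.2
```

>>> {"op": "apply_moves", "data": {"rows": [[0,0,0,0,0,0,10]]}}

```text
clock: 10.8
eef_pos: [0.5474, 0.0104, 0.1271]
ee_rot: [[0.449, 0.893, 0.003], [0.893, -0.449, 0.0], [0.002, 0.003, -1.0]]
contact_force: [6.4, 0.3, -2.0]
opening: 0.194
```

```bash
python3 st.py
```

```text
t 10.8 yaw 63.3 F tool x,y,z [3.13 5.62 1.98] open 17.1 z 0.1271 ang(c.527,-.0252) 60.18 r 0.041 j7 [-0.12  0.55  0.03  1.91 -0.02  0.68  1.02]
centre [ 0.5283 -0.0248] res [ 0.13  0.09 -0.01 -0.06 -0.03 -0.13 -0.13  0.02  0.05  0.07  0.06  0.06
  0.    0.04] ang 61.56
Mz tool [-1.321  0.76   0.156] EQ crank force (tool y)  9.52
```

>>> {"op": "apply_moves", "data": {"rows": [[0,0,0,0,0,0,10]]}}

```text
clock: 10.92
eef_pos: [0.5474, 0.0104, 0.1271]
ee_rot: [[0.449, 0.893, 0.003], [0.893, -0.449, 0.0], [0.002, 0.003, -1.0]]
contact_force: [7.0, 0.9, -1.4]
opening: 0.196
```

```bash
python3 st.py
```

```text
t 10.93 yaw 63.29 F tool x,y,z [3.98 5.85 1.42] open 17.3 z 0.1271 ang(c.527,-.0252) 60.13 r 0.041 j7 [-0.12  0.55  0.03  1.91 -0.02  0.68  1.02]
centre [ 0.5283 -0.0248] res [ 0.13  0.09 -0.01 -0.06 -0.03 -0.13 -0.13  0.02  0.05  0.07  0.06  0.05
 -0.    0.03  0.03] ang 61.51
Mz tool [-1.342  0.689  0.16 ] EQ crank force (tool y)  9.84
```

>>> {"op": "apply_moves", "data": {"rows": [[-0.05,1.75,0,0,0,0.0436,10],[-0.1,3.49,0,0,0,0.0873,10],[-0.1,3.49,0,0,0,0.0873,10],[-0.1,3.49,0,0,0,0.0873,10],[-0.1,3.49,0,0,0,0.0873,10]]}}

```text
clock: 11.55
eef_pos: [0.5589, 0.0011, 0.1269]
ee_rot: [[0.758, 0.652, 0.001], [0.652, -0.758, 0.0], [0.001, 0.0, -1.0]]
contact_force: [2.9, -0.0, 0.6]
opening: 0.191
```

```bash
python3 st.py
```

```text
t 11.55 yaw 40.69 F tool x,y,z [ 2.22  1.93 -0.59] open 16.8 z 0.1269 ang(c.527,-.0252) 39.55 r 0.0414 j7 [-0.18  0.57  0.13  1.88 -0.11  0.7   0.72]
centre [ 0.5283 -0.0248] res [ 0.13  0.09 -0.01 -0.07 -0.04 -0.14 -0.14  0.01  0.04  0.06  0.05  0.04
 -0.01  0.02  0.03  0.1 ] ang 40.34
Mz tool [-0.544  0.544 -0.097] EQ crank force (tool y)  -0.49
```

>>> {"op": "apply_moves", "data": {"rows": [[-0.15,3.49,0,0,0,0.0873,10],[-0.15,3.49,0,0,0,0.0873,10],[-0.15,3.49,0,0,0,0.0873,10]]}}

```text
clock: 11.92
eef_pos: [0.5645, -0.0077, 0.1269]
ee_rot: [[0.901, 0.433, 0.001], [0.433, -0.901, 0.0], [0.001, 0.0, -1.0]]
contact_force: [1.5, 2.4, 1.2]
opening: 0.191
```

```bash
python3 st.py;python3 - <<'E'
from h import *
w=camera("wrist")[:,:,::-1];cv2.imwrite("pics/w5.png",w)
cv2.imwrite("pics/w5c.png",cv2.resize(w[180:290,70:180],None,fx=5,fy=5,interpolation=cv2.INTER_CUBIC))
E
python3 st.py
```

```text
t 11.93 yaw 25.67 F tool x,y,z [ 2.38 -1.55 -1.2 ] open 16.8 z 0.1269 ang(c.527,-.0252) 25.01 r 0.0414 j7 [-0.22  0.58  0.2   1.87 -0.17  0.7   0.53]
centre [ 0.5283 -0.0248] res [ 0.13  0.09 -0.01 -0.07 -0.04 -0.14 -0.14  0.01  0.04  0.06  0.05  0.04
 -0.01  0.02  0.03  0.1   0.02] ang 25.31
Mz tool [ 0.203  0.651 -0.188] EQ crank force (tool y)  -6.25
t 11.97 yaw 25.48 F tool x,y,z [ 4.01  1.64 -1.46] open 16.4 z 0.1269 ang(c.527,-.0252) 24.74 r 0.0414 j7 [-0.22  0.58  0.2   1.87 -0.17  0.7   0.52]
centre [ 0.5283 -0.0248] res [ 0.13  0.09 -0.02 -0.07 -0.05 -0.14 -0.14  0.01  0.04  0.06  0.05  0.04
 -0.01  0.02  0.02  0.1   0.02  0.02] ang 25.04
Mz tool [-0.276  0.675 -0.184] EQ crank force (tool y)  -2.96
```

View pics/w5c.png

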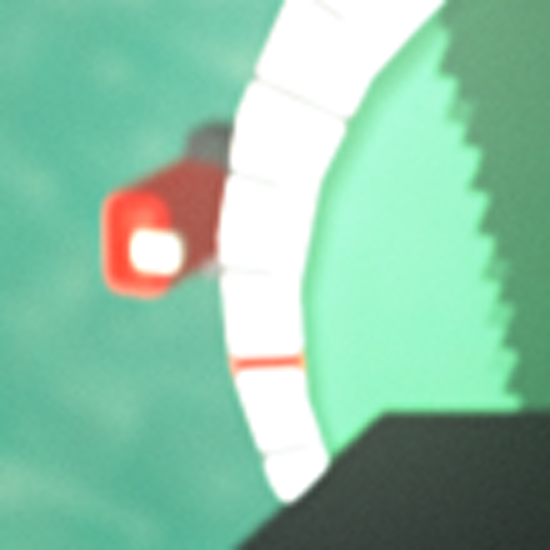

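```bash
cat > ang.py <<'E'
from h import *
import sys
C=np.array([.5283,-.0249])
def a(u,v,z,x0=70,y0=180,s=5):
    q=onz("wrist",x0+(u+.5)/s-.5,y0+(v+.5)/s-.5,z)[:2]-C;return np.hypot(*q).round(4),(np.degrees(np.arctan2(q[1],q[0]))%360-180).round(2)
v=list(map(float,sys.argv[1:]))
P=a(v[0],v[1],.0885);Z=a(v[2],v[3],.0865);Zi=a(v[4],v[5],.0865)
print("ptr",P,"zero",Z,Zi,"to go cw",Z[1]-P[1],Zi[1]-P[1])
E
python3 ang.py 155 252 236 363 302 360
```

```text
ptr (np.float64(0.0635), np.float64(15.87)) zero (np.float64(0.0577), np.float64(27.46)) (np.float64(0.051), np.float64(27.35)) to go cw 11.590000000000002 11.480000000000002
```

>>> {"op": "apply_moves", "data": {"rows": [[-0.05,2.1,0,0,0,0.0524,10],[-0.05,2.1,0,0,0,0.0524,10],[-0.05,2.1,0,0,0,0.0524,10],[0,0,0,0,0,0,10]]}}

```text
clock: 12.48
eef_pos: [0.5667, -0.0134, 0.1269]
ee_rot: [[0.956, 0.292, 0.0], [0.292, -0.956, 0.0], [0.0, 0.0, -1.0]]
contact_force: [3.7, 1.3, 1.7]
opening: 0.195
```

```bash
python3 st.py;python3 - <<'E'
from h import *
w=camera("wrist")[:,:,::-1];cv2.imwrite("pics/w6.png",w)
cv2.imwrite("pics/w6c.png",cv2.resize(w[180:290,70:180],None,fx=5,fy=5,interpolation=cv2.INTER_CUBIC))
E
```

```text
t 12.47 yaw 16.98 F tool x,y,z [ 3.91 -0.19 -1.66] open 17.1 z 0.1269 ang(c.527,-.0252) 16.56 r 0.0414 j7 [-0.24  0.59  0.24  1.87 -0.2   0.71  0.42]
centre [ 0.5283 -0.0248] res [ 0.13  0.09 -0.02 -0.07 -0.05 -0.14 -0.14  0.01  0.04  0.06  0.05  0.04
 -0.01  0.02  0.02  0.1   0.02  0.02  0.  ] ang 16.57
Mz tool [-0.252  0.666 -0.183] EQ crank force (tool y)  -4.77
```

View pics/w6c.png

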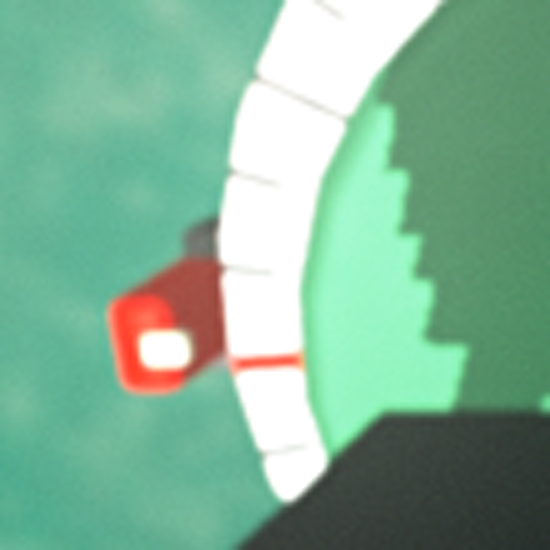

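```bash
python3 ang.py 163.5 350 236 363 302 360
```

```text
ptr (np.float64(0.0636), np.float64(16.66)) zero (np.float64(0.0579), np.float64(18.87)) (np.float64(0.0512), np.float64(18.75)) to go cw 2.210000000000001 2.09
```

>>> {"op": "apply_moves", "data": {"rows": [[-0.02,0.9,0,0,0,0.022,10],[0,0.4,0,0,0,0.009,10],[0,0,0,0,0,0,10]]}}

```text
clock: 12.9
eef_pos: [0.567, -0.0146, 0.1269]
ee_rot: [[0.965, 0.262, 0.0], [0.262, -0.965, 0.0], [0.0, -0.0, -1.0]]
contact_force: [3.9, 0.8, 3.6]
opening: 0.19
```

```bash
python3 st.py;python3 - <<'E'
from h import *
w=camera("wrist")[:,:,::-1];cv2.imwrite("pics/w7.png",w)
cv2.imwrite("pics/w7c.png",cv2.resize(w[180:290,70:180],None,fx=5,fy=5,interpolation=cv2.INTER_CUBIC))
E
```

```text
t 12.9 yaw 15.21 F tool x,y,z [ 4.02  0.22 -3.56] open 16.7 z 0.1269 ang(c.527,-.0252) 14.78 r 0.0414 j7 [-0.24  0.59  0.25  1.87 -0.21  0.71  0.39]
centre [ 0.5283 -0.0248] res [ 0.13  0.09 -0.01 -0.07 -0.04 -0.14 -0.14  0.01  0.04  0.06  0.05  0.04
 -0.01  0.02  0.02  0.1   0.02  0.02  0.   -0.02] ang 14.73
Mz tool [ 0.018  0.847 -0.21 ] EQ crank force (tool y)  -5.03
```

View pics/w7c.png

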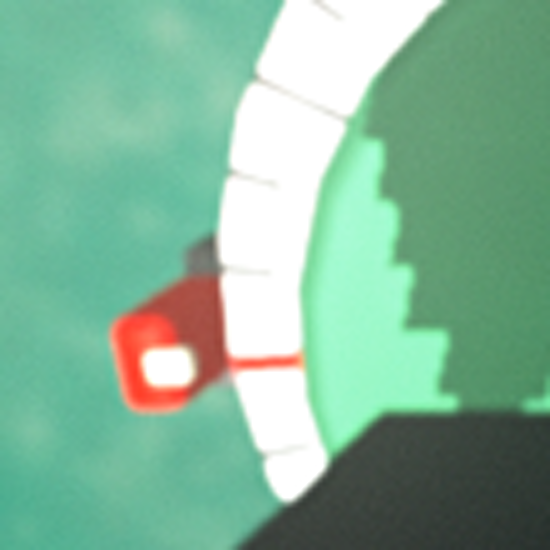

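```bash
python3 ang.py 167.5 368 236 363 302 360
```

```text
ptr (np.float64(0.0636), np.float64(16.58)) zero (np.float64(0.0579), np.float64(17.05)) (np.float64(0.0512), np.float64(16.93)) to go cw 0.4700000000000024 0.3500000000000014
```

>>> {"op": "apply_moves", "data": {"rows": [[0,0,0,0,0,0,20],[0,0,0,0,0,0,26],[0,0,0,0,0,0,40]]}}

```text
clock: 13.32
eef_pos: [0.5655, -0.0153, 0.126]
ee_rot: [[0.965, 0.262, -0.003], [0.262, -0.965, -0.0], [-0.003, -0.0, -1.0]]
contact_force: [0.5, -0.0, -0.3]
opening: 0.386
```

```bash
python3 st.py;python3 - <<'E'
from h import *
w=camera("wrist")[:,:,::-1];cv2.imwrite("pics/w8.png",w)
cv2.imwrite("pics/w8c.png",cv2.resize(w[180:290,70:180],None,fx=5,fy=5,interpolation=cv2.INTER_CUBIC))
E
```

```text
t 13.32 yaw 15.17 F tool x,y,z [0.43 0.13 0.33] open 34.0 z 0.126 ang(c.527,-.0252) 14.45 r 0.0398 j7 [-0.24  0.59  0.25  1.87 -0.21  0.71  0.39]
centre [ 0.5282 -0.0248] res [ 0.26  0.24  0.13  0.06  0.07 -0.03 -0.03  0.08  0.09  0.1   0.08  0.07
  0.01  0.04  0.05  0.17  0.12  0.12  0.12  0.11 -1.5 ] ang 14.26
Mz tool [-0.045 -0.053  0.052] EQ crank force (tool y)  1.43
```

View pics/w8c.png

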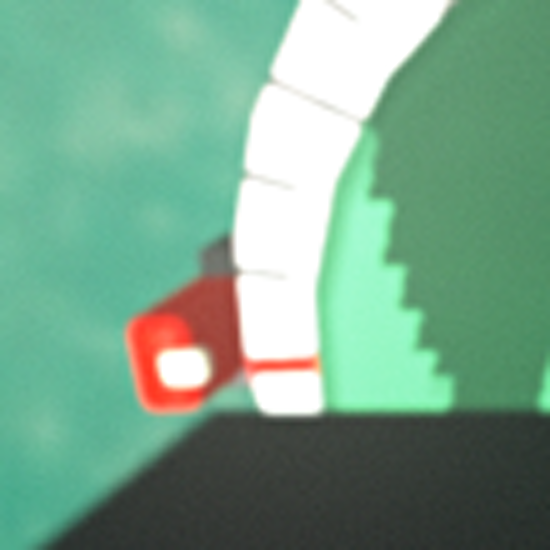

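View pics/w8.png

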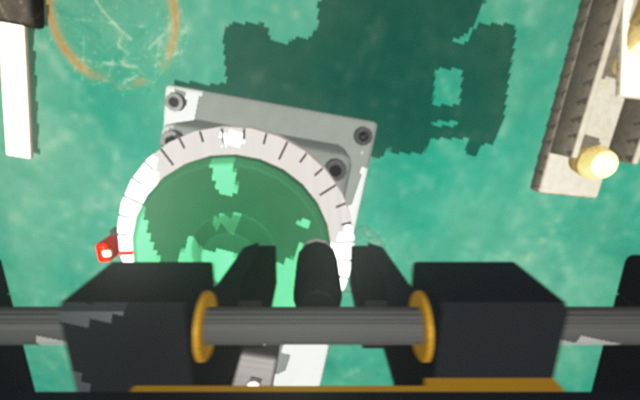

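>>> {"op": "apply_moves", "data": {"rows": [[0,0,0,0,0,0,60],[0,0,-30,0,0,0,70],[0,0,-40,0,0,0,70],[-40,0,0,0,0,0,70],[-50,-20,0,0,0,0,70],[0,0,0,0,0,0,70],[0,0,0,0,0,0,70]]}}

```text
clock: 14.25
eef_pos: [0.4756, -0.019, 0.1971]
ee_rot: [[0.965, 0.263, 0.001], [0.263, -0.965, 0.0], [0.001, 0.0, -1.0]]
contact_force: [0.3, -0.1, 0.3]
opening: 0.791
```

Run:
```python
from h import *
w=camera("wrist")[:,:,::-1];cv2.imwrite("pics/w9.png",w)
C=[.5283,-.0249]
print(proj("wrist",[*C,.0985]))
for t in ["dial_zero","index_mark","crank_grip"]:
    r=spot_point("wrist",t);print(t,[(np.round(d["location"],4).tolist(),round(d["confidence"],2),proj("wrist",d["location"]).round(1)) for d in r[:2]])
```

```text
[383.95408296 241.29437787]
dial_zero [([0.4742, -0.0408, 0.087], 0.57, array([300.8, 236.7]))]
index_mark [([0.4661, -0.0441, 0.0875], 0.81, array([288.8, 238.4]))]
crank_grip [([0.5624, -0.0134, 0.1221], 0.96, array([451.4, 252.7]))]
```

View pics/w9.png

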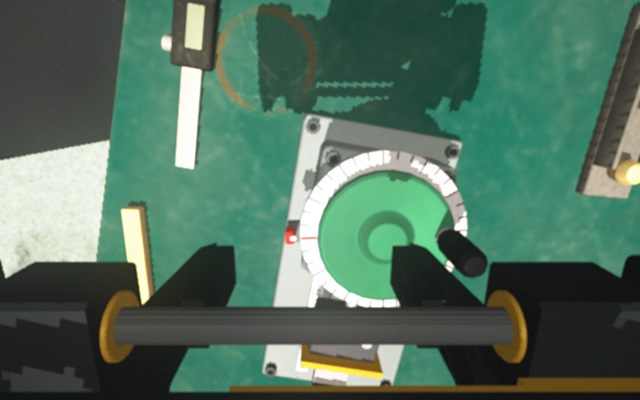

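Run:
```python
import cv2
w=cv2.imread("pics/w9.png")
cv2.imwrite("pics/w9c.png",cv2.resize(w[205:270,270:340],None,fx=10,fy=9,interpolation=cv2.INTER_CUBIC))
```

```text
(no output)
```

View pics/w9c.png

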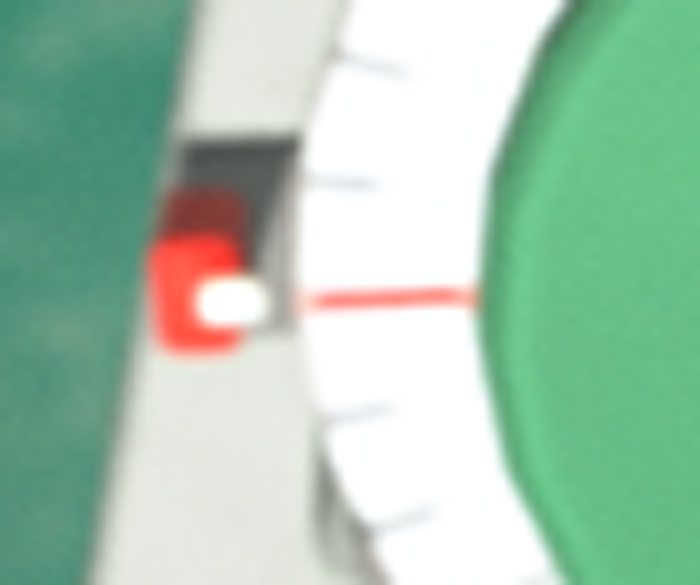

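Run:
```python
from h import *
w=cv2.imread("pics/w9.png").astype(int)
# red line: centroids per column
red=(w[:,:,2]-w[:,:,1]).clip(0)
C=np.array([.5283,-.0249])
cols=range(302,317);pts=[]
for u in cols:
    x=red[225:250,u].astype(float);x[x<15]=0
    if x.sum()>40: pts.append((u,(x*np.arange(225,250)).sum()/x.sum()))
pts=np.array(pts);print(pts.round(2).tolist())
W=np.array([onz("wrist",u,v,.0865)[:2] for u,v in pts])
for name in [C,C+[.0007,0],C+[0,.0007],C-[0,.0007]]:
    q=W-name;A=np.degrees(np.arctan2(q[:,1],q[:,0]))%360-180
    P=onz("wrist",270+(232.5+.5)/10-.5,205+(301+.5)/9-.5,.0885)[:2]-name
    print("zero",A[2:-2].mean().round(2),A.std().round(2),np.hypot(*q.T)[[0,-1]].round(4),"ptr",(np.degrees(np.arctan2(P[1],P[0]))%360-180).round(2),np.hypot(*P).round(4))
# line direction
d=np.polyfit(W[:,0],W[:,1],1);print("line dir",np.degrees(np.arctan(d[0])))
```

```text
[[302.0, 237.99], [303.0, 237.93], [304.0, 237.9], [305.0, 237.86], [306.0, 237.84], [307.0, 237.78], [308.0, 237.75], [309.0, 237.72], [310.0, 237.67], [311.0, 237.52], [312.0, 237.49], [313.0, 237.47], [314.0, 237.47], [315.0, 237.48], [316.0, 237.73]]
zero 17.44 0.08 [0.0561 0.0461] ptr 16.54 0.0624
zero 17.21 0.08 [0.0567 0.0468] ptr 16.36 0.0631
zero 18.19 0.1 [0.0563 0.0464] ptr 17.15 0.0626
zero 16.69 0.09 [0.0558 0.0459] ptr 15.92 0.0622
line dir 17.34216352443396
```

>>> {"op": "apply_moves", "data": {"rows": [[0,-15,15,0,0,0,70],[0,-15,15,0,0,0,70],[0,0,0,0,0,0,70],[0,0,0,0,0,0,70]]}}

```text
clock: 14.95
eef_pos: [0.4676, 0.0092, 0.1671]
ee_rot: [[0.965, 0.262, 0.001], [0.262, -0.965, -0.0], [0.001, 0.001, -1.0]]
contact_force: [0.5, -0.1, -0.5]
opening: 0.792
```

Run:
```python
from h import *
w=camera("wrist")[:,:,::-1];cv2.imwrite("pics/w10.png",w)
P=np.array([.5283-.0604,-.0249-.018,.0885]);u,v=proj("wrist",P).astype(int);print(u,v)
cv2.imwrite("pics/w10c.png",cv2.resize(w[v-35:v+35,u-30:u+50],None,fx=9,fy=8,interpolation=cv2.INTER_CUBIC))
```

```text
290 297
```

View pics/w10c.png

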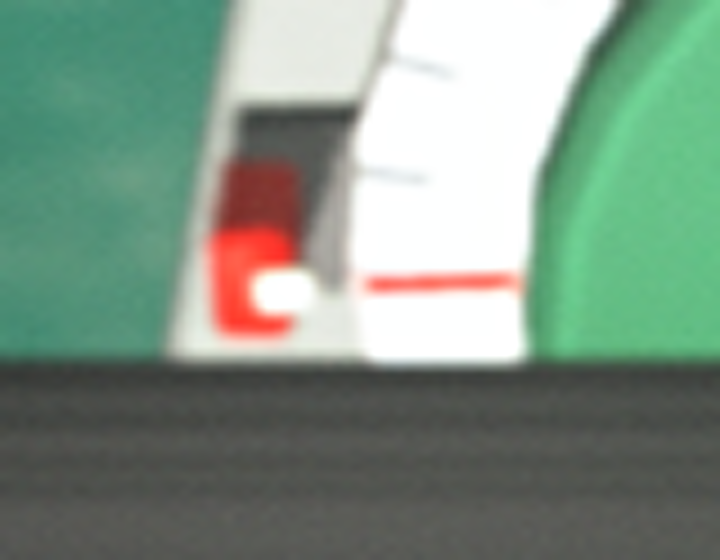

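>>> {"op": "apply_moves", "data": {"rows": [[0,40,0,0,0,0,70],[0,35,0,0,0,0,70],[0,0,0,0,0,0,70],[0,0,0,0,0,0,70]]}}

```text
clock: 15.5
eef_pos: [0.4866, -0.0625, 0.167]
ee_rot: [[0.965, 0.262, 0.0], [0.262, -0.965, 0.0], [0.0, -0.0, -1.0]]
contact_force: [0.4, -0.4, 0.2]
opening: 0.792
```

```bash
cat > an.py <<'E'
from h import *
import sys
n=sys.argv[1]
w=camera("wrist")[:,:,::-1].copy();cv2.imwrite(f"pics/{n}.png",w)
C=np.array([.5283,-.0249])
P=np.array([.5283-.0604,-.0249-.018,.0885]);u,v=proj("wrist",P).astype(int);print(u,v)
x0,y0=u-30,v-35
cv2.imwrite(f"pics/{n}c.png",cv2.resize(w[y0:y0+70,x0:x0+80],None,fx=9,fy=8,interpolation=cv2.INTER_CUBIC))
wi=w.astype(int);red=(wi[:,:,2]-wi[:,:,1]).clip(0)
# line columns: radius 47..56
pts=[]
for r in np.linspace(.046,.056,12):
    a=np.radians(17+180);uu,vv=proj("wrist",[C[0]+r*np.cos(a),C[1]+r*np.sin(a),.0865]);uu=int(round(uu));vv=int(round(vv))
    x=red[vv-6:vv+7,uu].astype(float);x[x<15]=0
    if x.sum()>40: pts.append((uu,(x*np.arange(vv-6,vv+7)).sum()/x.sum()))
pts=np.array(sorted(set(pts)));W=np.array([onz("wrist",a,b,.0865)[:2] for a,b in pts])
q=W-C;A=np.degrees(np.arctan2(q[:,1],q[:,0]))%360-180
print("zero ang",A.round(2),"median",np.median(A).round(2))
# white tip: bright & surrounded, near predicted; 
sub=w[v-6:v+7,u-6:u+7].min(axis=2).astype(float)
m=(sub>225).astype(np.uint8);print(m)
nlab,lab,st,cen=cv2.connectedComponentsWithStats(m)
for i in range(1,nlab):
    c=cen[i]+[u-6,v-6];p=onz("wrist",*c,.0885)[:2]-C
    print(st[i][4],c.round(2),"r",np.hypot(*p).round(4),"ptr ang",(np.degrees(np.arctan2(p[1],p[0]))%360-180).round(2))
E
python3 an.py w11
```

```text
289 186
zero ang [16.31 16.23 16.2  16.21 16.19 16.16 16.15 16.14 16.11 16.09 16.05 16.11] median 16.16
[[0 0 0 0 0 0 0 0 0 0 0 0 0]
 [0 0 0 0 0 0 0 0 0 0 0 0 0]
 [0 0 0 0 0 0 0 0 0 0 0 0 0]
 [0 0 0 0 1 1 1 1 1 1 0 0 0]
 [0 0 0 0 1 1 1 1 1 1 1 0 0]
 [0 0 0 0 1 1 1 1 1 1 1 0 0]
 [0 0 0 0 1 1 1 1 1 1 1 0 0]
 [0 0 0 0 1 1 1 1 1 1 0 0 0]
 [0 0 0 0 0 0 0 0 0 0 0 0 0]
 [0 0 0 0 0 0 0 0 0 0 0 0 0]
 [0 0 0 0 0 0 0 0 0 0 0 0 0]
 [0 0 0 0 0 0 0 0 0 0 0 0 0]
 [0 0 0 0 0 0 0 0 0 0 0 0 0]]
33 [289.82 185.  ] r 0.0628 ptr ang 15.59
```

View pics/w11c.png

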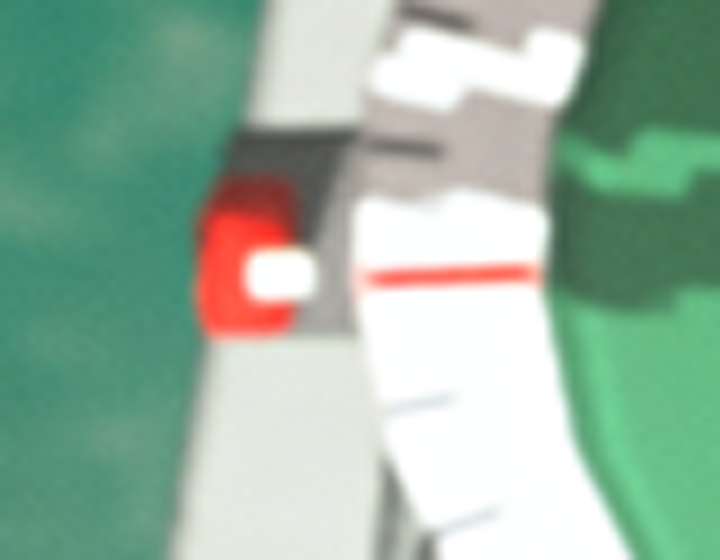

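>>> {"op": "apply_moves", "data": {"rows": [[0,0,-40,0,0,0,80],[0,0,-50,0,0,0,80],[-40,0,-30,0,0,0,80],[0,0,0,0,0,0,80],[0,0,0,0,0,0,80]]}}

```text
clock: 16.18
eef_pos: [0.4481, -0.0721, 0.2865]
ee_rot: [[0.965, 0.264, 0.0], [0.264, -0.965, 0.0], [0.0, -0.0, -1.0]]
contact_force: [-0.3, 0.3, -0.1]
opening: 0.909
```

Run:
```python
from h import *
for c in ["wrist","side","scene"]:
    w=camera(c)[:,:,::-1];cv2.imwrite(f"pics/f_{c}.png",w)
    for t in ["stop_plate","dial_zero","index_mark","crank_grip","block_plane","glue_bottle"]:
        r=spot_point(c,t)[:1]
        for d in r: print(c,t,np.round(d["location"],4),round(d["confidence"],2))
w=cv2.imread("pics/f_side.png");a=cv2.resize(w[200:330,240:400],None,fx=4.5,fy=4.5,interpolation=cv2.INTER_CUBIC);cv2.imwrite("pics/f_sidec.png",a)
print(read_state()["contact_force"],read_state()["clock"])
```

```text
wrist stop_plate [ 0.5442 -0.1678  0.0574] 0.88
wrist dial_zero [ 0.4731 -0.0418  0.0822] 0.89
wrist index_mark [ 0.4673 -0.0472  0.0902] 0.57
wrist crank_grip [ 0.5628 -0.0131  0.124 ] 0.96
wrist block_plane [ 0.7203  0.1149 -0.0016] 0.78
side stop_plate [ 0.5433 -0.1678  0.0608] 0.92
side dial_zero [ 0.4742 -0.0421  0.0899] 0.79
side index_mark [ 0.4689 -0.0458  0.0894] 0.64
side crank_grip [ 0.5655 -0.0142  0.1235] 0.62
side block_plane [0.7211 0.1144 0.0044] 0.96
side glue_bottle [0.7319 0.2759 0.0032] 0.84
scene stop_plate [ 0.5412 -0.1686  0.0594] 0.74
scene dial_zero [ 0.522  -0.0209  0.0743] 0.7
scene index_mark [ 0.4661 -0.0453  0.0879] 0.55
scene crank_grip [ 0.5695 -0.0148  0.1207] 0.88
scene block_plane [0.7204 0.1165 0.001 ] 0.63
[ 0.25096873  0.39227153 -0.72380477] 17.225
```

View pics/f_sidec.png

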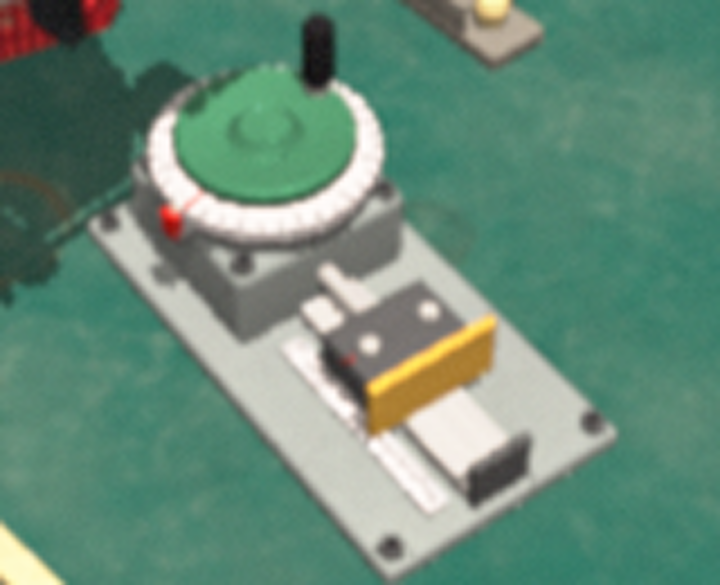

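View pics/f_scene.png

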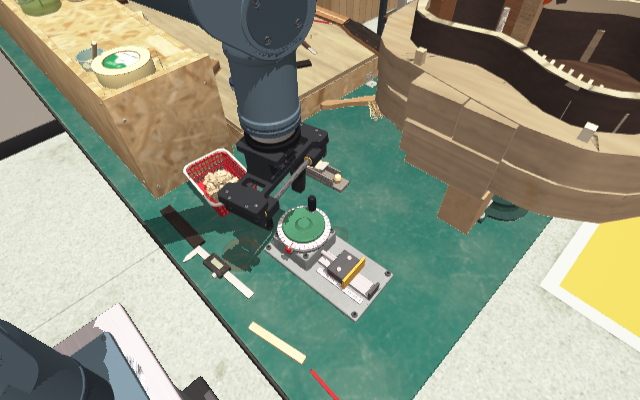

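```bash
python3 -c "
from station import *
print(sign_off())"
```

```text
the job is handed in; nothing more can be done
None
```

The length stop is reset and handed in at about 17 s. The red zero line stands within about 0.5–0.8° of the pointer, on the not-quite-there side, and the slack should still be taken up clockwise.

- **Winding back:** I gripped the crank with the jaws in line with the wheel's radius and turned it counterclockwise past the pointer. About 45° past it, the crank force rose from about 5 N and then held at about 9.5–10 N when I stopped. Earlier stops had relaxed to about 1 N, so I took this as the end stop. The highest single reading was 11.2 N, under the 14 N limit.
- **Turning clockwise:** From there I turned clockwise only. Driving force (about 6 N) came back after roughly 30° of slack. I stopped at the pointer, opened the jaws along the radius so as not to turn the wheel, and lifted clear.
- **Dial:** Wrist pictures put the zero line 0.4° short of the pointer before letting go, and 0.6–0.9° short after. I left that rather than risk gripping again. I think the wheel stayed put on release, because that spread is about my measuring error, but these checks can't rule out a few tenths of a degree of spring-back.
- **Slide:** The gauge-to-plate distance came out at about 144.5 mm against 143.2 mm. That agrees only within the roughly 2–4 mm camera error, so it does not prove the setting or the slack.
- **Surroundings:** The pointer, plane and glue bottle were found where they had been. The scene camera gave one wrong position for the zero line, at the wheel axis, which I ignored because the wrist and side cameras agreed.

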